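# Ready the check weight over a zeroing scale

### The job

The small white scale has to zero itself with its pan on and nothing on the pan: set the round steel pan on the scale's black post so that it sits level and fully home, and let go of it. Then carry the steel check weight (not the smaller brass one) across over the two biscuit packs and finish while still holding it, upright and at rest, centred just above the pan with a gap of about 15 mm; the steel weight must never touch the pan or the scale. Leave the packs, the jar and the brass weight where they stand.

Things in the scene. Friction and masses are not known exactly. Their poses are not given: they have to be found in the camera images.
- scale: small white bench scale left of the packs, fixed, housing 150 (its x) x 130 (y) x 40 mm high; origin at the centre of its underside, z up. Dark display and green key on its top near the -x edge. A black round post stands on the housing top, 18 mm to +x of the origin: 35 mm diameter, 20 mm high, its top 5 mm tapering to 27 mm
- post_top (a point): centre of the flat top of the scale's post, 60 mm above the table; axes as the scale's
- pan: loose round steel weighing pan, a flat disc 60 mm across, 14 mm high, 0.12 kg; grip it across the diameter. Origin at the centre of its underside, z up; starts right way up. Underneath, a round socket 40 mm wide and 8 mm deep goes over the post (2.5 mm play all round); fully home, its underside is 8 mm below the post top (12 mm above the housing) and its face 66 mm above the table
- pan_top (a point): centre of the pan's flat upper face, 14 mm above the pan's origin; z up when the pan is level
- steel_weight: silvery steel check weight, loose, about 0.5 kg, 70 mm tall: cylindrical body 44 mm in diameter up to 42 mm, then a 16 mm neck, then a knob 24 mm in diameter from 56 to 70 mm height; origin at the centre of its underside, z up along its axis. It can be gripped round the body or by the knob
- brass_weight: smaller brass check weight, loose, 34 mm in diameter and 56 mm tall, origin at the centre of its underside; a bystander, to be left alone. The pan, the steel and the brass weight start in any order on three places right of the packs
- near_pack: black tray pack of biscuits with a clear lid, loose, 136 (its x) x 186 (its y) x 59 mm high, origin at the centre of its underside; the nearer of two packs that stand in a row, long sides pointing away from the robot, between the weights and the scale; to be left alone
- far_pack: like near_pack; the farther one of the row
- jar: brown jar with a black cap, loose, 66 mm in diameter, 90 mm high, origin at the centre of its underside; stands behind the scale, to be left alone
Mind the look-alikes: they are no part of the job. Of the things shaped like the pan, the steel one is meant.

How it is judged:
On the way, in this order (a step that is already met when the one before it is completed fails the run):
1. the pan sits fully home on the post, let go, while the steel weight still stands on the table (horizontal distance between pan and post_top below 0.005 m and z of pan in the frame of post_top below -0.006 m and angle between pan's own z axis and vertical below 0.06 rad and linear speed of pan below 0.02 m/s and contact force between pan and the fingers below 0.1 N and height (world z) of steel_weight below 0.01 m), for 0.3 s.
2. the steel weight passes over the row of packs, above their tops (height (world z) of steel_weight above 0.06 m and ((x of steel_weight in the frame of near_pack between -0.068 and 0.068 m and y of steel_weight in the frame of near_pack between -0.145 and 0.145 m) or (x of steel_weight in the frame of far_pack between -0.068 and 0.068 m and y of steel_weight in the frame of far_pack between -0.145 and 0.145 m))), for 0.04 s.
At the end, for the whole second after the job is handed in: Pan on the post within 5 mm of its axis, level (0.06 rad), underside at least 6 mm below the post top, at rest, let go. Steel weight held still, upright (0.12 rad), within 8 mm of the pan centre, its foot 4 to 30 mm above the pan face, touching neither pan nor scale (horizontal distance between pan and post_top below 0.005 m and z of pan in the frame of post_top below -0.006 m and angle between pan's own z axis and vertical below 0.06 rad and linear speed of each of pan, steel_weight below 0.02 m/s and contact force between pan and the fingers below 0.1 N and horizontal distance between steel_weight and pan_top below 0.008 m and z of steel_weight in the frame of pan_top between 0.004 and 0.03 m and angle between steel_weight's own z axis and vertical below 0.12 rad and contact force between steel_weight and the fingers above 1 N and contact force between steel_weight and pan below 0.05 N and contact force between steel_weight and scale below 0.05 N); the arm keeps its last pose, push and grip.
It fails at once if the steel weight touches the pan or the scale (contact force between steel_weight and pan above 0.3 N or contact force between steel_weight and scale above 0.3 N).
It fails at once if the nearer biscuit pack is moved by more than 2 cm or tipped (distance of near_pack from where it was at the start of the episode above 0.02 m or angle between near_pack's own z axis and vertical above 0.3 rad).
It fails at once if the farther biscuit pack is moved by more than 2 cm or tipped (distance of far_pack from where it was at the start of the episode above 0.02 m or angle between far_pack's own z axis and vertical above 0.3 rad).
It fails at once if the brass weight is moved by more than 2 cm or tipped (distance of brass_weight from where it was at the start of the episode above 0.02 m or angle between brass_weight's own z axis and vertical above 0.3 rad).
It fails at once if the jar is moved by more than 2 cm or tipped (distance of jar from where it was at the start of the episode above 0.02 m or angle between jar's own z axis and vertical above 0.3 rad).
It also fails if it takes over 66 s, if anything falls off the work surface, if the arm or the gripper's body presses on something with over 40 N, if the wrist force passes 120 N, or if a joint passes its speed limit or range.

### The arm

A 6-joint arm with a two-finger parallel gripper is mounted at the origin on a cart in front of the work surface, level with it; the furniture and walls round the work are solid. World frame = base frame: x ahead of the robot, y to its left, z up, the work surface at z = 0. Lengths are in m, angles in rad, forces in N, time in s.
With the tool pointing down it reaches from about 0.325 to 0.875 m from the base axis. Payload 4.4 kg.
Tool frame: the origin (TCP) lies at the very end of the fingers, on their centre line; the grasp point (between the pads) lies 19 mm behind it (manip.hold_point_z is the distance from the TCP to the grasp point, in m); z points along the fingers, y is the line along which they close (so a half turn about z gives the same grasp; the last joint's range is limited). The gripper opens to 85 mm and grips with 20 to 120 N. Pads are 22 mm wide; open, the fingers measure 114 mm over their backs; the gripper's body (76 mm by 85 mm) begins 54 mm behind the grasp point. The pads swing forward as they close: fully open they stand 13 mm farther back than shut.
Start: joints at [-1.345, 0.207, 1.542, -0, 1.393, -0.15], TCP at [0.212, -0.535, 0.231] pointing down, gripper open.
Joint ranges: [-2.73, 2.73], [-0.86, 2.22], [0.23, 2.46], [-1.11, 4.25], [0.08, 2.63], [-2.82, 2.82]. Speed limits (rad/s): [2.79, 2.79, 3.14, 3.14, 3.14, 3.14].

### API

Orientations are given as a unit quaternion [w, x, y, z].
In Python, from station import monitor, optics, finish_job, manip gives the robot as it stands.
- The arm moves only by the shell command python3 -m handwheel 'ROWS' [FORCE]. ROWS is JSON, a list of rows, each a list of 3 entries, a list of its own where there are three numbers: the shift along the tool's x, y, z in mm, then the turn, a rotation vector about the tool's x, y, z in rad, then the gripper's target within -1 to 1 (shut at 1, half-way at 0, fully open at -1). In form: [[[dx, dy, dz], [rx, ry, rz], gripper], ...]. A call has 1 to 5 rows; each row shifts and turns the commanded pose from where the row before left it, along the tool's axes as they then stand; what a row does not reach is not made up. A row lasts 1/8 s, in which the tool goes at most 62.5 mm and 10.7 degrees, less where a joint would pass 70% of its speed; a pose out of reach is approached as far as the arm can. A call with a gripper value outside its range is refused whole. The fingers move at their own pace and stop on an object; FORCE is the grip in N (left out, the last holds). Time passes only in rows, so rows that do not move let the fingers close. It gives the time, the measured TCP pose, the force, the opening and the grip force at its end, in the units of the state.
- monitor.get_state(): the state, without advancing time (a new reading comes with each control period).
- optics.read_camera(name): name is "scene" or "top" or "wrist"; returns a dict with "color" (400x640x3 uint8, blue, green, red), "fx", "fy", "cx", "cy" (pixels), "xyz" and "orientation" of the camera in the world. Camera axes: x right, y down, z forward; pixel columns grow to the right and rows downward; lengths in m; the calibration is good to about 2 mm. The wrist camera is an equidistant fisheye: a pixel r from the principal point sees the ray r / f radians off the axis. A picture is of the moment at which its call begins. There is no depth.
- finish_job(): hands the job in; it is judged then, once.
The state is a dict: "t": time; "joints": joint angles; "dq": joint speeds; "joint_torque": joint torques, N m; "ee_pos": TCP position; "orientation": TCP orientation; "ft_force": force on the tool from outside, world axes, zero at the start; "torque": the same for the moment, N m; "finger_gap": finger opening in m; "gripper_force": force on a finger pad.
Only numpy, scipy, OpenCV 4.12 (cv2) and the standard library are available. Lean on these libraries where they do the work, as an engineer would, in place of code of your own. Each camera call takes 0.05 s, during which the arm holds its last target. There are 200 camera calls.

## Working session

There is one attempt and no reset: what is moved stays moved. The work goes in short steps, Python scripts to look and compute and a shell command to move; the robot and the scene stay as the last step left them, time stands still between calls to the robot, and variables do not carry over. Pictures are saved under pics/ and viewed, at most 10 in all, crops included, and the job is handed in when it is done.

```bash
mkdir -p pics; ls; cat > h.py <<'E'
import numpy as np, cv2
from scipy.spatial.transform import Rotation as R
from station import monitor, optics, finish_job, manip
def Rq(q): return R.from_quat([q[1],q[2],q[3],q[0]]).as_matrix()
def ray(c,u,v,fish=False):
    x,y=(u-c["cx"])/c["fx"],(v-c["cy"])/c["fy"]
    if fish:
        r=np.hypot(x,y); s=np.sin(r)/max(r,1e-9); d=np.array([x*s,y*s,np.cos(r)])
    else: d=np.array([x,y,1.])
    return Rq(c["orientation"])@d
def at(c,u,v,z,fish=False):
    d=ray(c,u,v,fish); p=np.array(c["xyz"]); return p+d*(z-p[2])/d[2]
def proj(c,P,fish=False):
    d=Rq(c["orientation"]).T@(np.array(P)-np.array(c["xyz"]))
    if fish:
        n=np.hypot(d[0],d[1]); t=np.arctan2(n,d[2]); x,y=d[:2]/max(n,1e-9)*t
    else: x,y=d[:2]/d[2]
    return x*c["fx"]+c["cx"],y*c["fy"]+c["cy"]
E
python3 - <<'E'
from h import *
import pickle
C={n:optics.read_camera(n) for n in("scene","top","wrist")}
pickle.dump(C,open("c0.pkl","wb"))
for n,c in C.items(): print(n,c["fx"],c["cx"],c["cy"],c["xyz"],c["orientation"])
cv2.imwrite("pics/top.png",cv2.resize(C["top"]["color"],(800,500)))
cv2.imwrite("pics/sw.png",np.vstack([cv2.resize(C[n]["color"],(480,300)) for n in("scene","wrist")]))
print(monitor.get_state())
E
```

```text
pics
scene 433.54942304986866 327.6240127067513 192.82740522085652 [4.07545240e-04 6.20757441e-01 5.03678756e-01] [ 0.17907626 -0.31484099  0.7945704  -0.48730352]
top 396.8014070944569 320.916588876759 194.43959709772452 [ 0.41191511 -0.01992623  1.0026431 ] [ 0.06680313 -0.69321264  0.71517464 -0.05931953]
wrist 309.70691628693146 323.9090489486916 203.97861131287144 [ 0.2786043  -0.50812394  0.37295282] [ 0.11592628  0.81872589 -0.5565187  -0.0808452 ]
{'t': 0.15, 'joints': array([-1.34452076e+00,  2.07275919e-01,  1.54261933e+00,  1.87606266e-05,
        1.39348626e+00, -1.50526457e-01]), 'dq': array([-0.00022165, -0.00465344, -0.00334792, -0.00032111, -0.00182844,
       -0.00027682]), 'joint_torque': array([ 1.14929085e-04, -3.83515298e+01, -2.92037237e+01, -3.35056156e-04,
        6.60702775e-03,  1.11475330e-05]), 'ee_pos': array([ 0.21142025, -0.53409968,  0.23036623]), 'orientation': array([-8.94136334e-04,  9.82304881e-01,  1.87286733e-01, -2.46428304e-05]), 'ft_force': array([ 0.65969314, -1.13904097, -1.03872791]), 'torque': array([-0.01764413,  0.00022069,  0.02167914]), 'gripper_force': 0.0, 'finger_gap': 0.0855025267141824}
```

View pics/top.png

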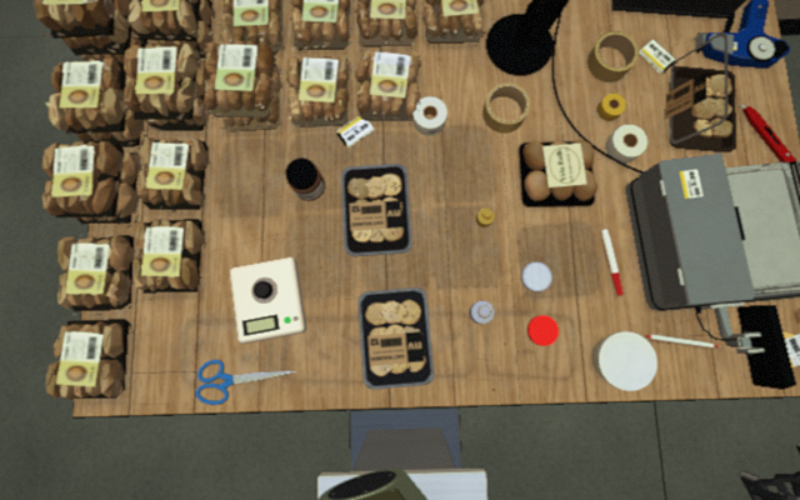

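View pics/sw.png

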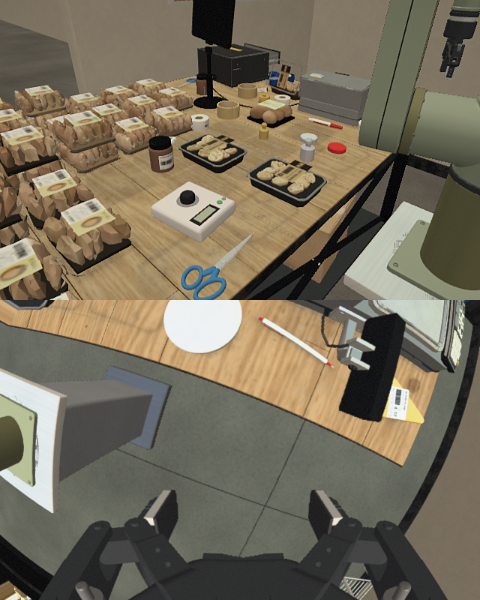

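Top view (800 px wide), pan-like things: blue-grey steel disc (537,276), red disc (543,330) and larger white disc (628,360). The first looks like the pan because it is steel-coloured and about 60 mm across. The steel weight is at (482,312), the brass weight at (485,216) and the post at (263,290). I'll confirm this in an enlarged crop.

```bash
python3 - <<'E'
from h import *
import pickle
C=pickle.load(open("c0.pkl","rb")); c=C["top"]; im=c["color"]
a=cv2.resize(im[155:300,355:455],None,fx=4,fy=4,interpolation=cv2.INTER_CUBIC)
b=cv2.resize(im[200:280,175:255],None,fx=5,fy=5,interpolation=cv2.INTER_CUBIC)
o=np.zeros((580,800,3),np.uint8); o[:580,:400]=a; o[:400,400:]=b
cv2.imwrite("pics/crop.png",o)
k=.8
for n,u,v,z in[("pan",537,276,.014),("red",543,330,.01),("steel",482,311,.07),("brass",485,215,.056),("post",263,290,.06),("npack",396,338,.059),("fpack",377,209,.059),("jar",301,170,.09)]:
    print(n,at(c,u*k,v*k,z).round(4))
E
```

```text
pan [ 0.515  -0.2809  0.014 ]
red [ 0.4088 -0.2854  0.01  ]
steel [ 0.4471 -0.1591  0.07  ]
brass [ 0.6333 -0.178   0.056 ]
post [0.4999 0.2534 0.06  ]
npack [0.4025 0.0025 0.059 ]
fpack [0.6517 0.0328 0.059 ]
jar [0.726  0.1758 0.09  ]
```

View pics/crop.png

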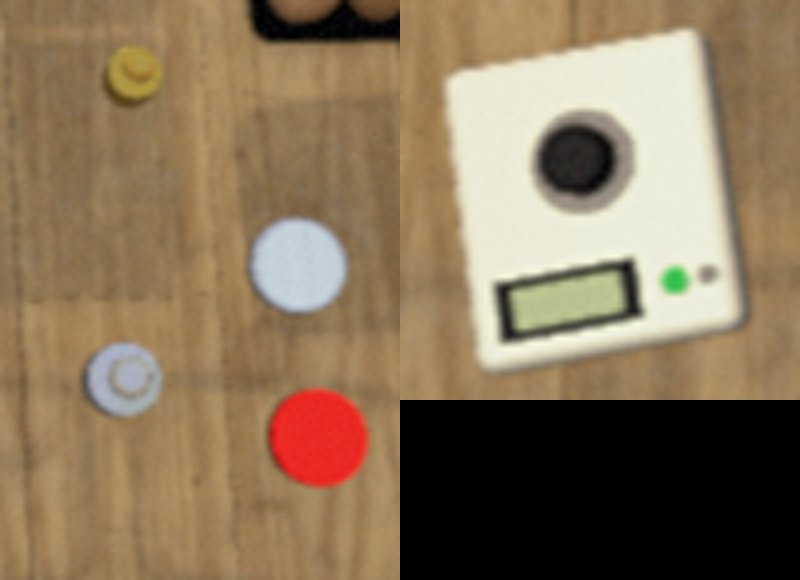

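The crop confirms it: the steel disc is at (298,265), about 24 px or 60 mm wide. The red disc is the decoy, the knobbed steel weight is at (131,377), and the post top is at (575,159). I'll turn the tool to yaw 0 and fly above the pan.

```bash
python3 -m handwheel '[[[0,0,0],[0,0,0.126],-1],[[0,0,0],[0,0,0.126],-1],[[0,0,0],[0,0,0.125],-1],[[43,-36,0],[0,0,0],-1],[[43,-36,0],[0,0,0],-1]]' 40
python3 -m handwheel '[[[43,-36,5],[0,0,0],-1],[[43,-36,15],[0,0,0],-1],[[43,-36,15],[0,0,0],-1],[[43,-36,15],[0,0,0],-1],[[43,-36,15],[0,0,0],-1]]'
python3 -m handwheel '[[[0,0,0],[0,0,0],-1],[[0,0,0],[0,0,0],-1]]'
python3 - <<'E'
from h import *
s=monitor.get_state(); print(s["ee_pos"],R.from_matrix(Rq(s["orientation"])).as_matrix().round(3))
c=optics.read_camera("wrist"); t=optics.read_camera("top")
print(proj(c,[.515,-.2809,.014],True),proj(c,s["ee_pos"],True),c["xyz"])
cv2.imwrite("pics/w1.png",cv2.resize(c["color"],(800,500)))
import pickle; pickle.dump(c,open("w1.pkl","wb"))
E
```

```text
t: 0.78
ee_pos: [0.2979, -0.462, 0.2308]
orientation: [-0.0, 1.0, -0.001, -0.0]
ft_force: [1.1, 1.2, -0.3]
finger_gap: 0.0857
gripper_force: 0.0
t: 1.4
ee_pos: [0.5137, -0.2813, 0.1656]
orientation: [0.0, 1.0, -0.0, -0.0]
ft_force: [-0.3, -0.2, -0.1]
finger_gap: 0.0853
gripper_force: 0.0
t: 1.65
ee_pos: [0.5123, -0.2826, 0.166]
orientation: [0.0, 1.0, 0.0, -0.001]
ft_force: [0.4, -0.1, 0.4]
finger_gap: 0.0857
gripper_force: 0.0
[ 0.51231068 -0.28264892  0.16595217] [[ 1.     0.001 -0.001]
 [ 0.001 -1.    -0.   ]
 [-0.001  0.    -1.   ]]
(np.float64(322.4480946309906), np.float64(187.41330215526605)) (np.float64(324.26568627784127), np.float64(260.8225412841814)) [ 0.58456528 -0.28258686  0.30857098]
```

View pics/w1.png

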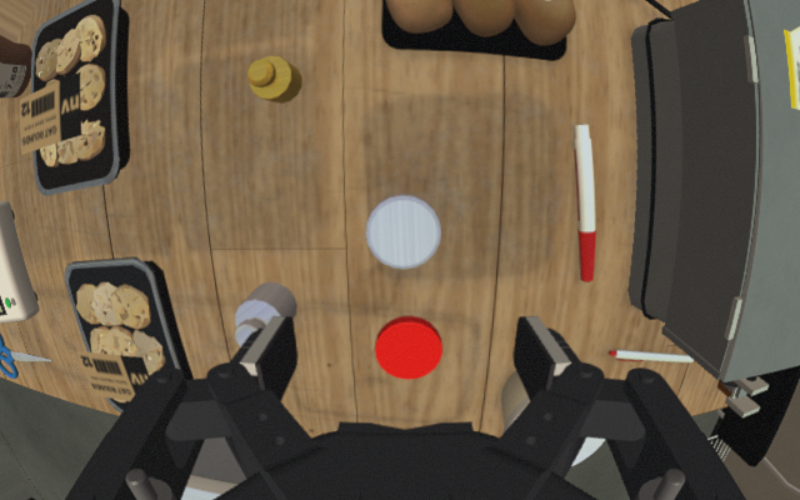

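The wrist view shows the pan at (403,232), predicted (403,234), so it lies about 1–2 mm further along x. The red disc is clear of the fingers, and I can descend.

```bash
python3 -m handwheel '[[[4,-1.5,40],[0,0,0],-1],[[0,0,40],[0,0,0],-1],[[0,0,40],[0,0,0],-1],[[0,0,25],[0,0,0],-1],[[0,0,5],[0,0,0],-1]]'
python3 -m handwheel '[[[0,0,4],[0,0,0],-1],[[0,0,3],[0,0,0],-1],[[0,0,2],[0,0,0],-1],[[0,0,0],[0,0,0],-1]]'
python3 - <<'E'
from h import *
s=monitor.get_state(); print(s["ee_pos"])
c=optics.read_camera("wrist")
cv2.imwrite("pics/w2.png",cv2.resize(c["color"][150:400,150:500],(800,571)))
E
```

```text
t: 2.38
ee_pos: [0.5144, -0.2816, 0.0147]
orientation: [-0.001, 1.0, -0.001, -0.002]
ft_force: [0.5, -1.0, -0.5]
finger_gap: 0.0853
gripper_force: 0.0
t: 2.88
ee_pos: [0.5169, -0.2814, 0.0078]
orientation: [0.0, 1.0, -0.0, 0.0]
ft_force: [-0.7, -0.0, -0.4]
finger_gap: 0.0848
gripper_force: 0.0
[ 0.5168836  -0.28136011  0.00775152]
```

View pics/w2.png

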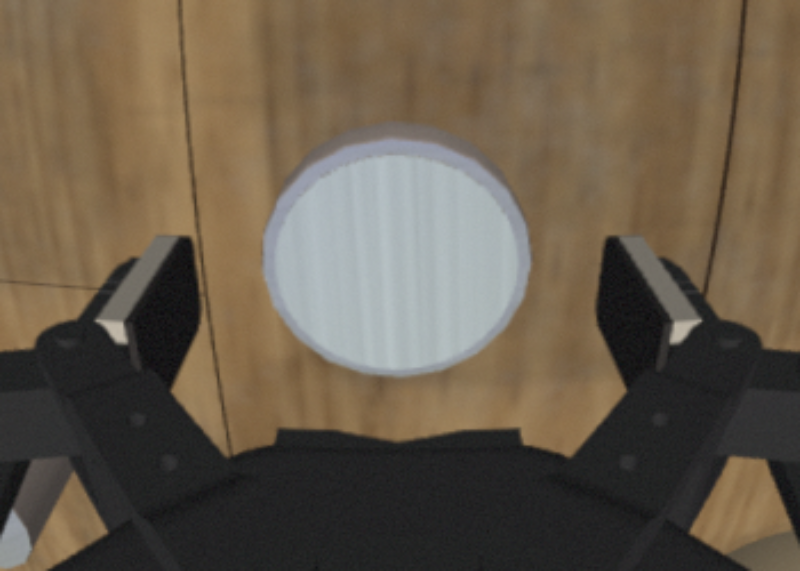

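The pan is centred between the pads. The pads sit back while open, so I'll lower a bit more and close.

```bash
python3 -m handwheel '[[[0,0,5],[0,0,0],-1],[[0,0,4],[0,0,0],-1],[[0,0,0],[0,0,0],-0.5],[[0,0,0],[0,0,0],-0.5],[[0,0,0],[0,0,0],0]]' 40
python3 -m handwheel '[[[0,0,0],[0,0,0],0.3],[[0,0,0],[0,0,0],0.3],[[0,0,0],[0,0,0],0.3],[[0,0,0],[0,0,0],0.3]]' 40
```

```text
t: 3.55
ee_pos: [0.517, -0.2814, -0.0012]
orientation: [0.0, 1.0, -0.0, 0.0]
ft_force: [-0.7, 1.2, 2.6]
finger_gap: 0.0586
gripper_force: 43.2
t: 4.05
ee_pos: [0.517, -0.2814, -0.0012]
orientation: [0.0, 1.0, -0.0, 0.0]
ft_force: [-0.6, 1.2, 5.5]
finger_gap: 0.0586
gripper_force: 43.5
```

```bash
python3 -m handwheel '[[[0,0,-10],[0,0,0],0.3],[[0,0,-40],[0,0,0],0.3],[[0,0,-50],[0,0,0],0.3],[[0,0,-50],[0,0,0],0.3],[[0,-20,0],[0,0,0],0.3]]'
python3 -m handwheel '[[[-1,-50,0],[0,0,0],0.3],[[-2,-50,0],[0,0,0],0.3],[[-2,-50,0],[0,0,0],0.3],[[-2,-50,0],[0,0,0],0.3],[[-2,-50,0],[0,0,0],0.3]]'
python3 -m handwheel '[[[-2,-50,0],[0,0,0],0.3],[[-2,-50,0],[0,0,0],0.3],[[-2,-50,0],[0,0,0],0.3],[[-2,-50,0],[0,0,0],0.3],[[0,-40,0],[0,0,0],0.3]]'
python3 -m handwheel '[[[0,-20,20],[0,0,0],0.3],[[0,0,20],[0,0,0],0.3],[[0,0,0],[0,0,0],0.3],[[0,0,0],[0,0,0],0.3]]'
python3 - <<'E'
from h import *
s=monitor.get_state(); print(s["ee_pos"])
c=optics.read_camera("wrist"); t=optics.read_camera("top")
import pickle; pickle.dump((c,t),open("w3.pkl","wb"))
print(proj(c,[.4999,.2534,.06],True), proj(c,s["ee_pos"]+[0,0,.019],True))
o=np.vstack([cv2.resize(c["color"][100:300,180:480],(450,300)),cv2.resize(t["color"][180:300,150:330],(450,300))])
cv2.imwrite("pics/w3.png",o)
E
```

```text
t: 4.68
ee_pos: [0.5199, -0.2645, 0.1541]
orientation: [0.004, 1.0, -0.001, 0.005]
ft_force: [0.7, -0.2, -1.6]
finger_gap: 0.058
gripper_force: 43.7
t: 5.3
ee_pos: [0.5057, -0.009, 0.1465]
orientation: [-0.0, 1.0, -0.0, -0.002]
ft_force: [0.0, 0.3, -1.3]
finger_gap: 0.0582
gripper_force: 43.7
t: 5.92
ee_pos: [0.4973, 0.2306, 0.1463]
orientation: [0.0, 1.0, 0.001, -0.002]
ft_force: [0.2, 0.4, -0.9]
finger_gap: 0.0582
gripper_force: 43.7
t: 6.42
ee_pos: [0.4992, 0.2486, 0.1079]
orientation: [0.0, 1.0, -0.0, -0.001]
ft_force: [-1.0, 0.8, -1.4]
finger_gap: 0.0584
gripper_force: 43.7
[0.49921126 0.24857149 0.10793203]
(np.float64(316.9233911976056), np.float64(226.84700627087568)) (np.float64(324.35510315864155), np.float64(279.36892951111486))
```

View pics/w3.png

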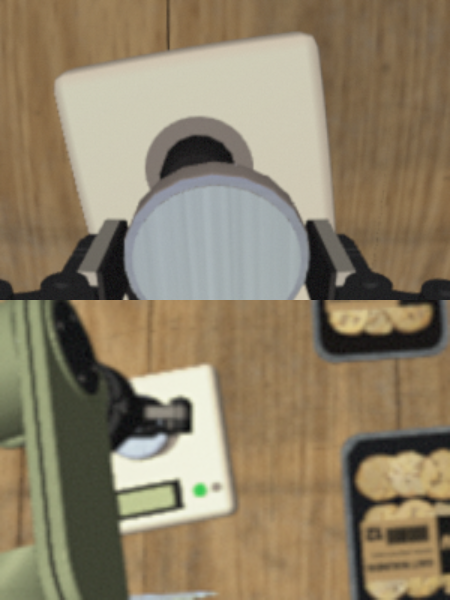

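```bash
python3 - <<'E'
from h import *
import pickle
c,t=pickle.load(open("w3.pkl","rb")); t0=pickle.load(open("c0.pkl","rb"))["top"]
print("top post",at(t0,209.6,231.3,.06),"ring",at(t0,211.1,231.7,.04))
L,Rr,T=[at(c,180+x/1.5-.3,100+y/1.5-.3,.04,True) for x,y in((146,166),(252,166),(198,117))]
print("ring L,R,T",L,Rr,T,"mid",(L+Rr)/2,"rad",(L-Rr)[1]/2)
# housing corners, top z=.04 : top view & wrist
for x,y in((447,75),(700,30),(745,325),(482,370)): print("cornT",at(t0,175+x/5-.4,200+y/5-.4,.04)[:2].round(4))
for x,y in((56,75),(315,33)): print("cornW",at(c,180+x/1.5-.3,100+y/1.5-.3,.04,True)[:2].round(4))
E
```

```text
top post [0.50159865 0.25537504 0.06      ] ring [0.5024136  0.25753455 0.04      ]
ring L,R,T [0.50492199 0.28250363 0.04      ] [0.50491774 0.23182217 0.04      ] [0.52867864 0.25726503 0.04      ] mid [0.50491986 0.2571629  0.04      ] rad 0.02534073365215518
cornT [0.5402 0.1284]
cornT [0.5585 0.004 ]
cornT [ 0.4154 -0.0136]
cornT [0.398  0.1124]
cornW [0.5498 0.3245]
cornW [0.5681 0.2039]
```

```bash
python3 - <<'E'
from h import *
import pickle
c,t=pickle.load(open("w3.pkl","rb"))
T=at(c,324.3,100+185/1.5-.3,.123,True); print("pan rear rim top",T, "centre x",T[0]-.029)
T=at(c,324.3,100+172/1.5-.3,.123,True); print(T[0]-.03)
E
python3 -m handwheel '[[[3.5,-8.5,0],[0,0,0],0.3],[[0,0,15],[0,0,0],0.3],[[0,0,12],[0,0,0],0.3],[[0,0,0],[0,0,0],0.3],[[0,0,0],[0,0,0],0.3]]'
python3 - <<'E'
from h import *
s=monitor.get_state(); print(s["ee_pos"])
c=optics.read_camera("scene"); w=optics.read_camera("wrist")
import pickle; pickle.dump((c,w),open("w4.pkl","wb"))
a=cv2.resize(c["color"][210:330,180:340],(600,450)); cv2.imwrite("pics/s4.png",a)
E
```

```text
pan rear rim top [0.52533698 0.24858591 0.123     ] centre x 0.4963369814903569
0.4993343492834683
t: 7.15
ee_pos: [0.5031, 0.2571, 0.0809]
orientation: [0.0, 1.0, -0.0, -0.0]
ft_force: [-0.7, 0.0, -1.7]
finger_gap: 0.0584
gripper_force: 43.7
[0.50308446 0.25713442 0.08092014]
```

View pics/s4.png

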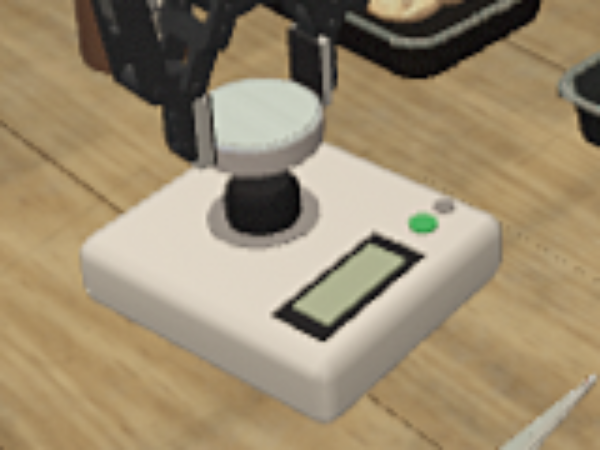

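The scene view shows the pan (centre about 268,125) right over the post (about 263,200) and level. I'll lower it and watch the force.

```bash
python3 -m handwheel '[[[0,0,10],[0,0,0],0.3],[[0,0,8],[0,0,0],0.3],[[0,0,3],[0,0,0],0.3],[[0,0,0],[0,0,0],0.3]]'
python3 -m handwheel '[[[0,0,3],[0,0,0],0.3],[[0,0,2],[0,0,0],0.3],[[0,0,0],[0,0,0],0.3]]'
```

```text
t: 7.75
ee_pos: [0.5028, 0.2571, 0.0597]
orientation: [0.0, 1.0, -0.0, -0.001]
ft_force: [0.2, -0.3, -1.2]
finger_gap: 0.0585
gripper_force: 43.7
t: 8.12
ee_pos: [0.5031, 0.2572, 0.0552]
orientation: [0.0, 1.0, -0.0, -0.0]
ft_force: [0.3, -0.4, -1.5]
finger_gap: 0.0585
gripper_force: 43.7
```

```bash
python3 -m handwheel '[[[0,0,2],[0,0,0],0.3],[[0,0,0],[0,0,0],0.3]]'
python3 -m handwheel '[[[0,0,2],[0,0,0],0.3],[[0,0,0],[0,0,0],0.3]]'
```

```text
t: 8.38
ee_pos: [0.5031, 0.2572, 0.0531]
orientation: [0.0, 1.0, -0.0, -0.0]
ft_force: [-0.0, -0.7, -2.0]
finger_gap: 0.0584
gripper_force: 43.7
t: 8.62
ee_pos: [0.503, 0.2572, 0.0511]
orientation: [0.0, 1.0, -0.0, -0.0]
ft_force: [-0.1, 0.1, -1.6]
finger_gap: 0.058
gripper_force: 43.7
```

```bash
python3 -m handwheel '[[[0,0,1],[0,0,0],0.3],[[0,0,0],[0,0,0],0.3]]'
python3 -m handwheel '[[[0,0,1],[0,0,0],0.3],[[0,0,0],[0,0,0],0.3]]'
```

```text
t: 8.88
ee_pos: [0.5033, 0.2573, 0.0508]
orientation: [0.0, 1.0, -0.0, 0.0]
ft_force: [-1.7, -0.4, 3.3]
finger_gap: 0.0585
gripper_force: 44.1
t: 9.12
ee_pos: [0.5033, 0.2573, 0.0508]
orientation: [0.0, 1.0, -0.0, -0.0]
ft_force: [-4.7, -2.5, 9.3]
finger_gap: 0.0587
gripper_force: 44.8
```

There is firm contact at TCP 0.0508, which puts the underside at 0.052: fully home. Releasing and rising.

```bash
python3 -m handwheel '[[[0,0,-1],[0,0,0],0.3],[[0,0,0],[0,0,0],-0.5],[[0,0,0],[0,0,0],-1],[[0,0,0],[0,0,0],-1],[[0,0,0],[0,0,0],-1]]'
python3 -m handwheel '[[[0,0,-20],[0,0,0],-1],[[0,0,-40],[0,0,0],-1],[[0,0,-40],[0,0,0],-1],[[0,25,0],[0,0,0],-1],[[0,50,0],[0,0,0],-1]]'
python3 -m handwheel '[[[-5,50,0],[0,0,0],-1],[[-5,50,0],[0,0,0],-1],[[-5,50,0],[0,0,0],-1],[[-5,50,0],[0,0,0],-1],[[-5,50,0],[0,0,0],-1]]'
python3 -m handwheel '[[[-10,50,0],[0,0,0],-1],[[-10,31,0],[0,0,0],-1],[[-10,10,0],[0,0,0],-1],[[0,0,0],[0,0,0],-1],[[0,0,0],[0,0,0],-1]]'
python3 - <<'E'
from h import *
s=monitor.get_state(); print(s["ee_pos"])
C={n:optics.read_camera(n) for n in("scene","top","wrist")}
import pickle; pickle.dump(C,open("c5.pkl","wb"))
o=np.zeros((600,640,3),np.uint8)
o[:200,:320]=cv2.resize(C["scene"]["color"][230:330,180:340],(320,200)); o[:200,320:]=cv2.resize(C["top"]["color"][190:280,175:319],(320,200)); o[200:]=C["wrist"]["color"]
cv2.imwrite("pics/c5.png",o)
E
```

```text
t: 9.75
ee_pos: [0.5032, 0.2573, 0.0501]
orientation: [0.0, 1.0, -0.0, -0.0]
ft_force: [-0.1, 0.6, -0.6]
finger_gap: 0.0857
gripper_force: 0.0
t: 10.38
ee_pos: [0.504, 0.1828, 0.1515]
orientation: [-0.0, 1.0, 0.002, 0.001]
ft_force: [0.7, -0.6, -0.2]
finger_gap: 0.0851
gripper_force: 0.0
t: 11.0
ee_pos: [0.4779, -0.0693, 0.1505]
orientation: [0.0, 1.0, -0.0, 0.0]
ft_force: [0.2, -0.1, 0.3]
finger_gap: 0.0857
gripper_force: 0.0
t: 11.62
ee_pos: [0.4483, -0.1576, 0.1502]
orientation: [-0.0, 1.0, 0.0, 0.0]
ft_force: [0.5, -0.2, 0.4]
finger_gap: 0.0852
gripper_force: 0.0
[ 0.44829745 -0.15757716  0.15023051]
```

View pics/c5.png

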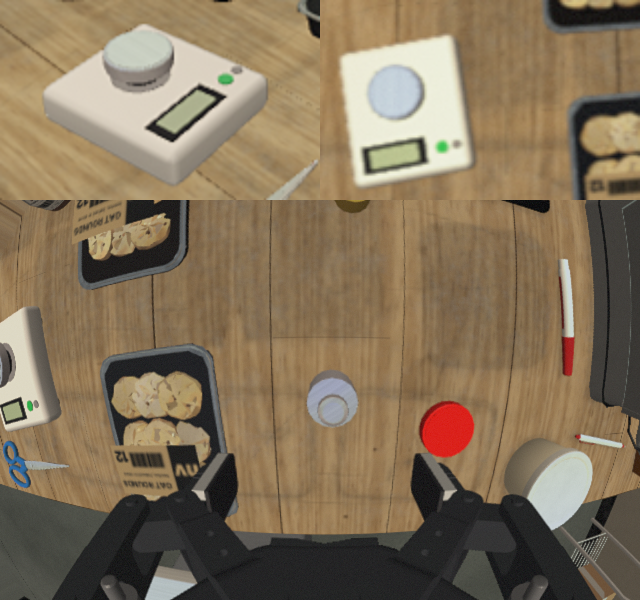

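The pan sits level and home on the post. In the wrist view the weight's knob is at (333,208) and its body top at about (332,202). Now I'll compute the grasp and target offsets.

```bash
python3 - <<'E'
from h import *
import pickle
C=pickle.load(open("c5.pkl","rb")); c=C["wrist"]
print("knob",at(c,333,208,.07,True),"body",at(c,332,203,.042,True))
t=C["top"]; im=t["color"][190:280,175:319].astype(int)
# pan on post: crop circle centre (395.5,91.5), scale 2.22
print("pan top-cam",at(t,175+75.5/2.222-.3,190+91.5/2.222-.3,.066))
E
```

```text
knob [ 0.45228586 -0.16412388  0.07      ] body [ 0.44812409 -0.1640739   0.042     ]
pan top-cam [0.50209343 0.25583284 0.066     ]
```

```bash
python3 -m handwheel '[[[2,5.5,10],[0,0,0],-1],[[0,0,45],[0,0,0],-1],[[0,0,45],[0,0,0],-1],[[0,0,30],[0,0,0],-1],[[0,0,12],[0,0,0],-1]]' 70
python3 -m handwheel '[[[0,0,0],[0,0,0],-1],[[0,0,0],[0,0,0],0],[[0,0,0],[0,0,0],0],[[0,0,0],[0,0,0],0.4],[[0,0,0],[0,0,0],0.4]]' 70
python3 -m handwheel '[[[0,0,0],[0,0,0],0.4],[[0,0,0],[0,0,0],0.4]]' 70
```

```text
t: 12.4
ee_pos: [0.4485, -0.1632, 0.0058]
orientation: [-0.001, 1.0, 0.0, -0.002]
ft_force: [-0.0, 0.2, -0.2]
finger_gap: 0.0855
gripper_force: 0.0
t: 13.02
ee_pos: [0.4512, -0.1645, 0.01]
orientation: [0.0, 1.0, -0.0, 0.001]
ft_force: [-1.3, 1.7, 6.3]
finger_gap: 0.0424
gripper_force: 70.5
t: 13.28
ee_pos: [0.4512, -0.1645, 0.01]
orientation: [0.0, 1.0, -0.0, 0.001]
ft_force: [-1.6, 1.6, 6.3]
finger_gap: 0.0426
gripper_force: 70.5
```

```bash
python3 -m handwheel '[[[0,0,-10],[0,0,0],0.4],[[0,0,-40],[0,0,0],0.4],[[0,0,-50],[0,0,0],0.4],[[0,0,-40],[0,0,0],0.4],[[2,-25,0],[0,0,0],0.4]]'
python3 -m handwheel '[[[6,-45,0],[0,0,0],0.4],[[6,-45,0],[0,0,0],0.4],[[6,-45,0],[0,0,0],0.4],[[6,-45,0],[0,0,0],0.4],[[6,-45,0],[0,0,0],0.4]]'
python3 -m handwheel '[[[6,-45,0],[0,0,0],0.4],[[6,-45,0],[0,0,0],0.4],[[6,-45,0],[0,0,0],0.4],[[2,-25,0],[0,0,0],0.4],[[0,-12,0],[0,0,0],0.4]]'
python3 -m handwheel '[[[0,0,20],[0,0,0],0.4],[[0,0,20],[0,0,0],0.4],[[0,0,0],[0,0,0],0.4],[[0,0,0],[0,0,0],0.4]]'
python3 - <<'E'
from h import *
s=monitor.get_state(); print(s["ee_pos"])
C={n:optics.read_camera(n) for n in("scene","wrist")}
import pickle; pickle.dump(C,open("c6.pkl","wb"))
o=np.zeros((600,600,3),np.uint8)
o[:300]=cv2.resize(C["scene"]["color"][190:290,160:360],(600,300)); o[300:]=cv2.resize(C["wrist"]["color"][150:300,170:470],(600,300))
cv2.imwrite("pics/c6.png",o)
E
```

```text
t: 13.9
ee_pos: [0.455, -0.1416, 0.1528]
orientation: [0.003, 1.0, -0.001, 0.004]
ft_force: [0.3, 0.7, -5.7]
finger_gap: 0.0423
gripper_force: 73.1
t: 14.52
ee_pos: [0.4811, 0.0872, 0.1479]
orientation: [0.0, 1.0, -0.0, -0.001]
ft_force: [1.7, -0.5, -5.6]
finger_gap: 0.0425
gripper_force: 73.1
t: 15.15
ee_pos: [0.5011, 0.2587, 0.1476]
orientation: [0.0, 1.0, 0.001, -0.001]
ft_force: [-0.1, -0.0, -5.0]
finger_gap: 0.0419
gripper_force: 73.1
t: 15.65
ee_pos: [0.5025, 0.2573, 0.1088]
orientation: [0.0, 1.0, -0.0, 0.0]
ft_force: [1.3, -0.6, -4.2]
finger_gap: 0.042
gripper_force: 73.1
[0.50251402 0.25731703 0.10879917]
```

View pics/c6.png

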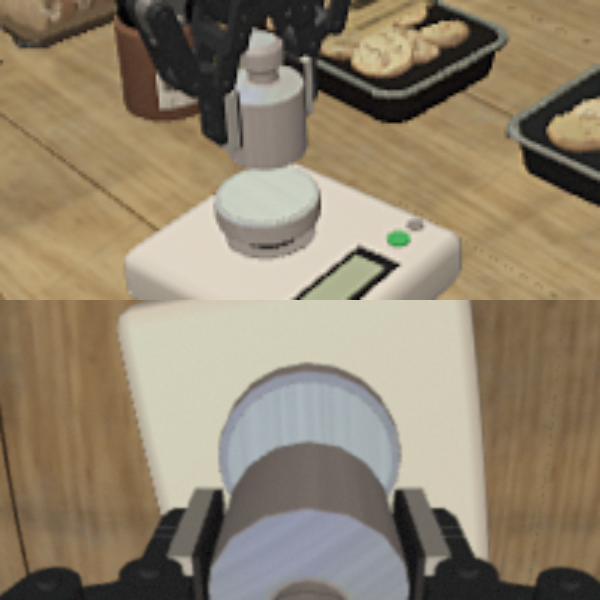

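```bash
python3 - <<'E'
from h import *
import pickle
C=pickle.load(open("c6.pkl","rb")); c=C["scene"]; w=C["wrist"]
f=np.array([.5025,.2573,.0988])
S=lambda P:((np.array(proj(c,P))-[160,190]+.3)*3).round(1)
W=lambda P:((np.array(proj(w,P,True))-[170,150]+.3)*2).round(1)
print("scene foot,bodytop,knobtop",[S(f+[0,0,h]) for h in(0,.042,.07)],"pan",S([.503,.2573,.066]))
a=np.linspace(0,2*np.pi,180)
for n,F,ctr,r,z in(("pan",W,[.503,.2573],.03,.066),("foot",W,f[:2],.022,f[2]),("bodytop",W,f[:2],.022,f[2]+.042),("panS",S,[.503,.2573],.03,.066),("footS",S,f[:2],.022,f[2])):
    P=np.array([F([ctr[0]+r*np.cos(t),ctr[1]+r*np.sin(t),z]) for t in a]); print(n,"u",P[:,0].min(),P[:,0].max(),"v",P[:,1].min(),P[:,1].max())
E
```

```text
scene foot,bodytop,knobtop [array([262.9, 147.4]), array([258. ,  82.4]), array([254.6,  37.1])] pan [266.  195.4]
pan u 217.4 402.7 v 70.5 243.6
foot u 229.9 390.5 v 130.0 275.1
bodytop u 207.0 413.9 v 196.6 368.9
panS u 212.1 319.2 v 165.4 227.6
footS u 222.6 302.8 v 126.0 169.9
```

The weight sits about 3 mm short in x relative to the pan, is aligned in y, and is upright. I'll correct x by +3 mm and lower 18 mm.

```bash
python3 -m handwheel '[[[3,0,6],[0,0,0],0.4],[[0,0,7],[0,0,0],0.4],[[0,0,5],[0,0,0],0.4],[[0,0,0],[0,0,0],0.4],[[0,0,0],[0,0,0],0.4]]'
python3 -m handwheel '[[[0,0,0],[0,0,0],0.4],[[0,0,0],[0,0,0],0.4],[[0,0,0],[0,0,0],0.4],[[0,0,0],[0,0,0],0.4]]'
python3 - <<'E'
from h import *
C={n:optics.read_camera(n) for n in("scene","wrist")}
o=np.zeros((600,600,3),np.uint8)
o[:300]=cv2.resize(C["scene"]["color"][190:290,160:360],(600,300)); o[300:]=cv2.resize(C["wrist"]["color"][150:300,170:470],(600,300))
cv2.imwrite("pics/c7.png",o)
E
```

```text
t: 16.38
ee_pos: [0.5052, 0.2578, 0.0902]
orientation: [0.0, 1.0, -0.0, -0.0]
ft_force: [-0.3, -0.6, -4.6]
finger_gap: 0.042
gripper_force: 73.1
t: 16.88
ee_pos: [0.5052, 0.2578, 0.0903]
orientation: [-0.0, 1.0, -0.0, 0.0]
ft_force: [-0.0, 1.1, -5.8]
finger_gap: 0.0419
gripper_force: 73.1
```

View pics/c7.png

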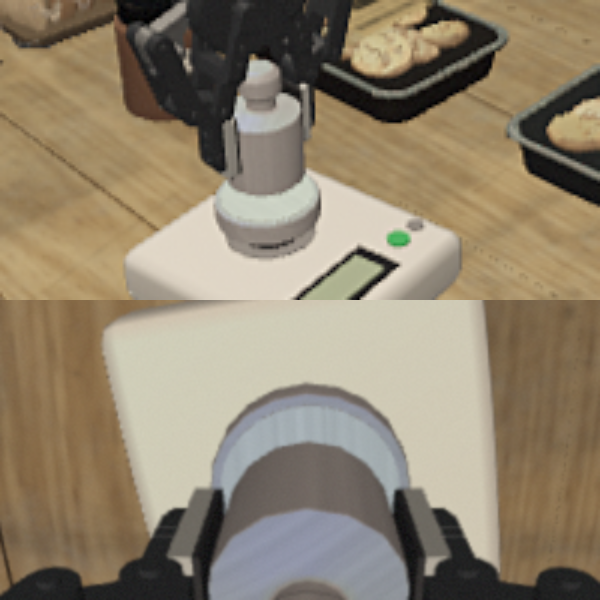

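The scene view shows the weight (body centre about 266 px) centred over the pan (about 268 px), upright, with the expected gap: its front foot edge is at row 193, predicted 194. Handing in.

```bash
python3 -c "
from station import finish_job
print(finish_job())"
```

```text
the job is handed in; nothing more can be done
None
```

The job is handed in (no verdict came back): the pan is seated fully home on the post and released, and the steel weight is held still and upright, centred about 15 mm above it by my measurements.

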